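Clamp the tablet in its wooden tray and lock the bar with the thumb wedge

ROBOT

A 6-joint arm with a two-finger parallel gripper is mounted at the origin on the work surface. World frame = base frame: x ahead of the robot, y to its left, z up, the work surface at z = 0. Lengths are in mm, angles in rad, forces in N, time in s.
With the tool pointing down it reaches from about 350 to 775 mm from the base axis. Payload 7.3 kg.
Tool frame: the origin (TCP) lies on the centre line of the jaws, within the pads' length; the fingertips stand 17 mm ahead of it and the grasp point (between the pads) lies 2 mm behind it; z points along the fingers, y is the line along which they close (so a half turn about z gives the same grasp; the last joint's range is limited). The gripper opens to 92 mm and grips with 3 to 60 N. Pads are 19 mm wide; open, the fingers measure 130 mm over their backs; the gripper's body (75 mm by 190 mm) begins 47 mm behind the grasp point.
Start: joints at [-1.378, 0.342, 1.524, -0, 1.275, -0.146], TCP at [174.509, -495.166, 243.741] pointing down, gripper open.
Joint ranges: [-2.53, 2.53], [-0.77, 2.02], [0.04, 2.7], [-1, 4.14], [0.28, 2.66], [-3.11, 3.11]. Speed limits (rad/s): [2.57, 2.57, 3.14, 3.14, 3.14, 3.14].

INTERFACE

Orientations are given as [roll, pitch, yaw] about the fixed x, y, z axes, in that order (R = Rz(yaw) Ry(pitch) Rx(roll)).
In Python, from plant import bot gives the robot as it stands. The module is installed in compiled form; this text tells all that it offers.
- The arm moves only by the shell command python3 -m pendant 'ROWS'. ROWS is JSON, a list of rows, each a list of 3 entries, a list of its own where there are three numbers: the shift along the world's x, y, z as a fraction of full scale, then the turn, a rotation vector about the world's x, y, z as a fraction of full scale, then the opening, from -1 (shut) to 1 (fully open), so that 0 is half open. In form: [[[tx, ty, tz], [rx, ry, rz], claw], ...]. A call has exactly 10 rows; each row shifts and turns the commanded pose from where the row before left it; what a row does not reach is not made up. Full scale, the value 1, is 30 mm for a shift and 0.12 rad for a turn. A row lasts 1/12 s, in which the tool goes at most 41.7 mm and 7.16 degrees, less where a joint would pass 70% of its speed; a pose out of reach is approached as far as the arm can. A call with a number of a shift or a turn outside -1 to 1 is refused whole. A call with a gripper value outside its range is refused whole. The fingers move at their own pace and stop on an object; the grip force is fixed at half the most. Time passes only in rows, so rows that do not move let the fingers close, or fill a call up. It gives the time, the measured TCP pose, the force, the opening and the grip force at its end, in the units of the state.
- bot.get_obs(): the state, without advancing time (a new reading comes with each control period).
- bot.capture(name): name is "scene" or "top" or "wrist"; returns the picture (400x640x3 uint8, blue, green, red); there is no depth.
- bot.camera_params(name): a dict with "fovy" (degrees; the focal length in pixels is half the picture's height over the tangent of half this angle, whatever the lens; pixels are square), "cx", "cy" (the principal point, pixels), "camera_from_world" (4x4, takes a point from world to camera coordinates). Camera axes: x right, y down, z forward; pixel columns grow to the right and rows downward; lengths in mm; the calibration is good to about 2 mm. The wrist camera is an equidistant fisheye: a pixel r from the principal point sees the ray r / f radians off the axis. A picture is of the moment at which its call begins: read the wrist's pose just before it. camera_params takes no time and is no camera call; for the wrist camera it gives the pose at the moment of the call.
- bot.close_job(): hands the job in; it is judged then, once.
The state is a dict: "time": time; "joint_positions": joint angles; "dq": joint speeds; "tau": joint torques, N m; "tool_pos": TCP position; "tcp_rot": TCP orientation; "contact_force": force on the tool from outside, world axes, zero at the start; "moment": the same for the moment, N m; "grip_width": finger opening in mm; "finger_force": force on a finger pad.
Only numpy, scipy, OpenCV 4.12 (cv2) and the standard library are available. Lean on these libraries where they do the work, as an engineer would, in place of code of your own. Each camera call takes 0.05 s, during which the arm holds its last target. There are 200 camera calls.

TASK

Slide the T-shaped wooden bar gently towards the tray's end lip until the tablet lies square and snug between bar and lip, with no gap left. Then push the thumb wedge along its ramp with firm thumb pressure until it jams against the bar's tongue and holds it fast, without ramming it, and let go. Leave the jar, the fox figurine and the tea-light glass where they are.

Things in the scene. Friction and masses are not known exactly. Their poses are not given: they have to be found in the camera images.
- tray: Wooden tray fixed on the table, board 240 x 380 x 18 mm; origin at the centre of its underside. +y points to the fixed end lip (18 mm high over the board, inner face at y = 176 mm). The bar's tongue runs along x = 0 on the -y half, between a guide rail (+x side) and the wedge with its ramp block (-x side), all 16 to 17 mm high over the board. 6 mm rims beside the tablet.
- bar (a joint): Travel (m) of the sliding T-bar along the tray's +y, towards the lip: 0 open, 0.060 end stop; starts at 0 to 0.015, about 3 N of friction (up to 7 N with the tablet sliding ahead of it). At 0 the face of its crosshead (200 mm wide, 16 mm high) is at tray y = 0; with the tablet snug against the lip it reads about 0.051. Its tongue is 30 mm wide, 168 mm long.
- bar_post (a point): Point on the axis of the bar's upright round wooden post (diameter 22 mm), by which the bar is gripped or pushed: 54 mm above the table, 16 mm below the post's top and 19 mm above the bar's upper face. The post stands 30 mm behind (tray -y) the crosshead's face.
- wedge (a joint): Travel (m) of the captive thumb wedge up its ramp, 0 to 0.042, starts at 0 to 0.004. It moves along the tray's +y turned 18.4 deg (1:3) towards tray +x. Slides with 8 N of friction; then, somewhere from 0.006 to 0.027 (differs each time: feel for it), its cork face meets the tongue and the push needed grows by about 2 N per mm. A push of 13 to 17 N locks it well; it then stays put.
- wedge_tab (a point): Centre of the wedge's upright wooden thumb tab: 12 mm thick across the travel, 26 mm long along it, 36 mm high over the wedge's body; the point is 54 mm above the table, the tab's top 70 mm. Its axes are the tray's; the tab is turned with the travel, 18.4 deg clockwise seen from above.
- tablet_mid (a point): Centre of the tablet, 200 (x) x 125 (y) x 8 mm, 0.4 kg, dark screen up, grey metal body, loose on the tray's board between crosshead and lip; it starts about 5 to 27 mm from the lip and slightly askew. Its y axis is along the tray's y when square.
- jar_mid (a point): Bystander: centre of a white ceramic jar with a wooden lid, diameter 92 mm, height 62 mm.
- fox_mid (a point): Bystander: middle of a mustard-yellow fox figurine, 62 mm long, 90 mm high.
- tealight_mid (a point): Bystander: centre of a small glass tea-light cup, diameter 56 mm, height 35 mm.
Not all that is in view belongs to the job. There is more than one size of the part that bears tablet_mid; the job needs the larger.

How it is judged:
By the outcome, as a careful person would: the job done as asked, in the order asked, and still so for the second after the job is handed in, with the robot touching nothing.
It also fails if it takes over 48 s, if anything falls off the work surface, if the arm or the gripper's body presses on something with over 40 N, if the wrist force passes 120 N, or if a joint passes its speed limit or range.

## Working session

There is one attempt and no reset: what is moved stays moved. The work goes in short steps, Python scripts to look and compute and a shell command to move; the robot and the scene stay as the last step left them, time stands still between calls to the robot, and variables do not carry over. Pictures are saved under pics/ and viewed, at most 10 in all, crops included, and the job is handed in when it is done.

```bash
mkdir -p pics; python3 - <<'E'
from plant import bot
import cv2
o=bot.get_obs();print(o)
for n in("scene","top"):
    im=bot.capture(n);cv2.imwrite(f"pics/{n}0.png",im);p=bot.camera_params(n);print(n,p)
E
```

```text
{'time': 0.0, 'joint_positions': array([-1.37801785e+00,  3.42699900e-01,  1.52500078e+00, -4.20644200e-06,
        1.27540053e+00, -1.46013557e-01]), 'dq': array([-0.00140084,  0.00031405,  0.00030275,  0.00078868,  0.0015662 ,
        0.00039402]), 'tau': array([-6.17696824e-04, -4.31245780e+01, -2.44221890e+01,  7.17393612e-02,
        5.59275330e-02, -1.56122169e-04]), 'tool_pos': array([ 174.42314353, -494.7802731 ,  243.06245795]), 'tcp_rot': array([-3.14009957e+00, -2.15507587e-04,  3.38793100e-01]), 'contact_force': array([-0.05904755,  0.24722033,  0.2105675 ]), 'moment': array([ 0.04434898, -0.03961619, -0.01509005]), 'finger_force': 0.0, 'grip_width': 91.7614467996202}
scene {'fovy': 54.30408999266346, 'cx': 319.5414829006431, 'cy': 192.3882014843042, 'camera_from_world': array([[-3.23304504e-01,  9.46268382e-01, -7.09558480e-03,
         1.22113292e+02],
       [ 7.89819025e-01,  2.65706459e-01, -5.52798323e-01,
        -4.80706901e+02],
       [-5.21210232e-01, -1.84326416e-01, -8.33284865e-01,
         1.38318357e+03],
       [ 0.00000000e+00,  0.00000000e+00,  0.00000000e+00,
         1.00000000e+00]])}
top {'fovy': 56.47942588861644, 'cx': 324.80548059098703, 'cy': 192.37789528392008, 'camera_from_world': array([[-1.03268520e-01, -9.94652105e-01, -1.67446539e-03,
         1.59563760e+02],
       [-9.74212262e-01,  1.01485634e-01, -2.01522047e-01,
         6.02186925e+02],
       [ 2.00614262e-01, -1.91795987e-02, -9.79482547e-01,
         7.81368150e+02],
       [ 0.00000000e+00,  0.00000000e+00,  0.00000000e+00,
         1.00000000e+00]])}
```

View pics/top0.png

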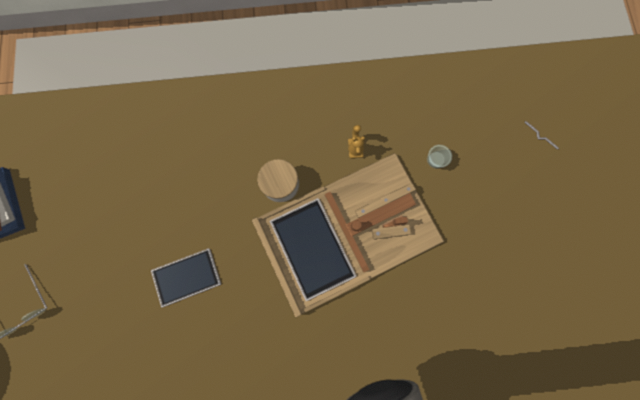

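View pics/scene0.png

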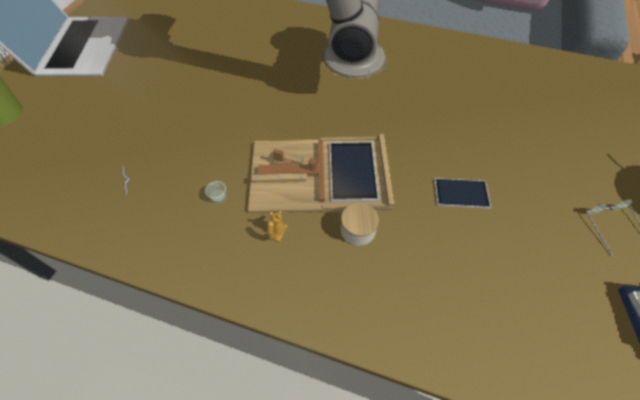

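The tablet in the tray, top (315,250), is the larger and lies between the bar and the lip. The one at top (185,278) is smaller and lies loose on the table, so it is the decoy. I'll confirm this in an enlarged crop.

```bash
cat > h.py <<'E'
import numpy as np, cv2
from plant import bot
def ray(n,u,v,p=None):
    p=p or bot.camera_params(n); T=p["camera_from_world"]; f=200/np.tan(np.radians(p["fovy"]/2))
    x,y=(u-p["cx"])/f,(v-p["cy"])/f
    if n=="wrist":
        r=np.hypot(x,y); d=np.array([x/r*np.sin(r),y/r*np.sin(r),np.cos(r)]) if r>0 else np.array([0,0,1.])
    else: d=np.array([x,y,1.])
    R=T[:3,:3]; return -R.T@T[:3,3], R.T@d
def plane(n,u,v,z,p=None):
    c,d=ray(n,u,v,p); return c+d*(z-c[2])/d[2]
def proj(n,P,p=None):
    p=p or bot.camera_params(n); T=p["camera_from_world"]; f=200/np.tan(np.radians(p["fovy"]/2))
    q=T[:3,:3]@np.asarray(P,float)+T[:3,3]
    if n=="wrist":
        r=np.hypot(q[0],q[1]);a=np.arctan2(r,q[2]);return np.array([p["cx"]+f*a*q[0]/r,p["cy"]+f*a*q[1]/r])
    return np.array([p["cx"]+f*q[0]/q[2],p["cy"]+f*q[1]/q[2]])
E
python3 - <<'E'
import cv2
a=cv2.imread("pics/top0.png")[140:325,145:455]
cv2.imwrite("pics/crop.png",cv2.resize(a,(775,462),interpolation=cv2.INTER_CUBIC))
E
```

```text
(no output)
```

View pics/crop.png

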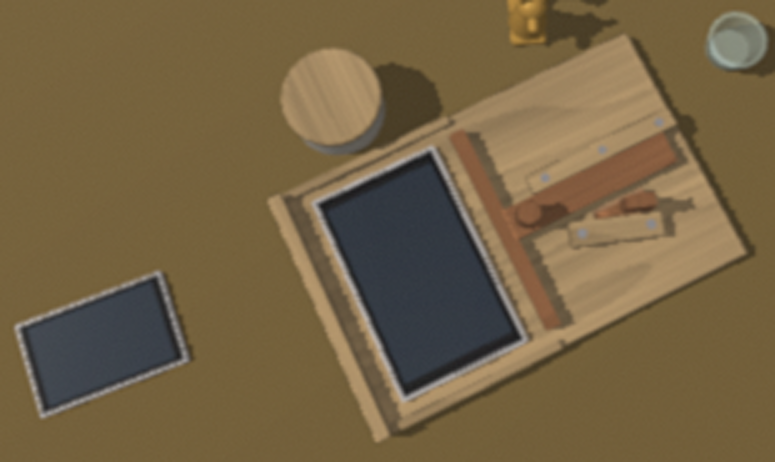

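The crop confirms it. The tray tablet is about twice the decoy's size and lies between the crosshead and the lip. In crop pixels, the post top is (530,213), the tab top (638,203), and the tray's back corners (628,36) and (750,254).

```bash
python3 - <<'E'
from h import *
np.set_printoptions(precision=1,suppress=True)
c=lambda u,v,z:plane("top",145+u/2.5,140+v/2.5,z)
A=c(628,36,18);B=c(750,254,18);L1=c(270,198,36);L2=c(380,440,36)
print("corners",A,B,L1,L2,"w",np.linalg.norm(A-B),np.linalg.norm(L1-L2),"len",np.linalg.norm(L1[:2]-A[:2]),np.linalg.norm(L2[:2]-B[:2]))
yd=((L1+L2)/2-(A+B)/2)[:2];yd/=np.linalg.norm(yd);xd=np.array([yd[1],-yd[0]])
e=(A-B)[:2]; print("yaw y from len",np.degrees(np.arctan2(yd[1],yd[0])),"from width",np.degrees(np.arctan2(e[1],e[0]))+90)
O=((L1+L2+A+B)/4)[:2];print("O",O,"yd",yd)
for n,u,v,z in [("post",530,213,70),("tab",638,203,70),("tabletTR",433,150,26),("tabTL",315,204,26),("tabBR",527,339,26),("tabBL",404,400,26),("barhead top-front",452,134,34.5),("bar bot",549,329,34.5),("jar",331,97,62),("tea",737,40,35)]:
    P=c(u,v,z);d=P[:2]-O;print(n,P,"tray",d@xd,d@yd)
E
```

```text
corners [700.2 -86.9  18. ] [ 479.6 -169.5   18. ] [575.1 266.7  36. ] [352.8 184.8  36. ] w 235.52256601632413 236.96464594060436 len 375.04402890872433 376.34020899248105
yaw y from len 109.58672648019504 from width 110.53284608622488
O [526.9  48.8] yd [-0.3  0.9]
post [533.1  33.8  70. ] tray 0.7461889226755705 -16.17846007006729
tab [532. -62.  70.] tray -32.36385872367884 -106.03197112005594
tabletTR [606.1 113.1  26. ] tray 96.17798442897696 34.02921460460343
tabTL [566.7 227.2  26. ] tray 97.32168077261704 154.80713881687652
tabBR [424.8  46.   26. ] tray -97.17222307545948 31.612455652427784
tabBL [383.4 161.4  26. ] tray -97.46944795912164 154.19642118155392
barhead top-front [617.8  93.9  34.5] tray 100.77782432068206 12.03917446138939
bar bot [431.6  26.   34.5] tray -97.40995355690015 10.485619047125606
jar [658.  200.6  62. ] tray 174.37553080697526 99.16672083311923
tea [ 680.5 -185.7   35. ] tray 66.07788618305396 -272.3982086360498
```

```bash
python3 -m pendant '[[[0.65,0.98,-0.1],[0,0,0],0.1],[[0.65,0.98,-0.1],[0,0,0],0.1],[[0.65,0.98,-0.1],[0,0,0],0.1],[[0.65,0.98,-0.1],[0,0,0],0.1],[[0.65,0.98,-0.1],[0,0,0],0.1],[[0.65,0.98,-0.1],[0,0,0],0.1],[[0.65,0.98,-0.1],[0,0,0],0.1],[[0.65,0.98,-0.1],[0,0,0],0.1],[[0.65,0.98,-0.1],[0,0,0],0.1],[[0.65,0.98,-0.1],[0,0,0],0.1]]'
python3 -m pendant '[[[0.67,0.98,0],[0,0,0],0.1],[[0.67,0.98,0],[0,0,0],0.1],[[0.67,0.98,0],[0,0,0],0.1],[[0.67,0.98,0],[0,0,0],0.1],[[0.67,0.98,0],[0,0,0],0.1],[[0.67,0.98,-0.2],[0,0,0],0.1],[[0.67,0.98,-0.2],[0,0,0],0.1],[[0.6,0.4,-0.2],[0,0,0],0.1],[[0,0,0],[0,0,0],0.1],[[0,0,0],[0,0,0],0.1]]'
python3 - <<'E'
from h import *
o=bot.get_obs();p=bot.camera_params("wrist");im=bot.capture("wrist");cv2.imwrite("pics/w1.png",im)
import pickle;pickle.dump(p,open("w1.pkl","wb"))
print(o["tool_pos"],o["tcp_rot"],proj("wrist",[533.1,33.8,70],p),proj("wrist",[532,-62,70],p))
E
```

```text
time: 0.93
tool_pos: [370.0, -199.5, 213.5]
tcp_rot: [-3.141, 0.0, 0.339]
contact_force: [0.5, -0.3, -0.2]
grip_width: 50.6
finger_force: 0.0
time: 1.77
tool_pos: [528.1, 17.4, 194.7]
tcp_rot: [-3.141, 0.002, 0.341]
contact_force: [-1.3, -0.4, 0.9]
grip_width: 50.9
finger_force: 0.0
[528.06199637  17.40764385 194.73306617] [-3.14094667e+00  2.01418896e-03  3.40873693e-01] [300.3827904  187.05748515] [397.89312398 221.893118  ]
```

View pics/w1.png

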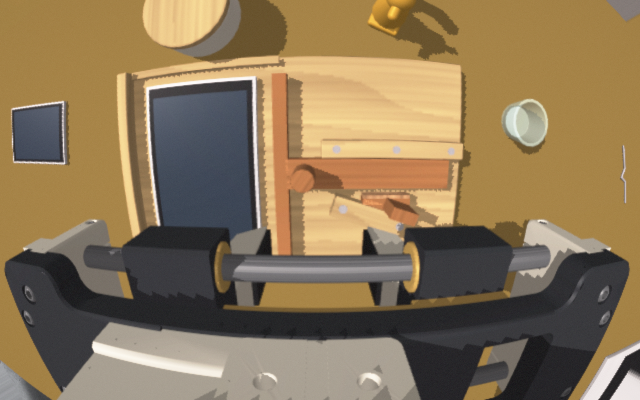

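The wrist picture shows the post top at about (304,178), the tab top at about (402,209), the rail's inner edge from (322,158) to (462,159), and the crosshead's face along x≈274–277.

```bash
python3 - <<'E'
from h import *
import pickle
np.set_printoptions(precision=1,suppress=True)
p=pickle.load(open("w1.pkl","rb"))
im=cv2.imread("pics/w1.png")
hsv=cv2.cvtColor(im,cv2.COLOR_BGR2HSV);print(hsv[178,304],hsv[165,370],hsv[178,370],hsv[208,405],hsv[202,370])
cv2.imwrite("pics/w1c.png",cv2.resize(im[60:270,100:480],(760,420),interpolation=cv2.INTER_CUBIC))
for n,u,v,z in [("post",304,178,70),("tab",402,209,70),("railL",322,158,35),("railR",462,159,35),("faceT",274,74,34),("faceB",277,250,34),("lipin T",131,75,36),("lipin B",137,220,36),("cornTR",461,67,18)]:
    print(n,plane("wrist",u,v,z,p))
E
```

```text
[ 12 150 199] [ 12 151 194] [ 12 152 196] [ 12 143 102] [ 13 149 231]
post [541.9  33.4  70. ]
tab [544.8 -60.6  70. ]
railL [559.6  22.4  35. ]
railR [ 610.9 -116.4   35. ]
faceT [622.4  93.8  34. ]
faceB [450.8  34.7  34. ]
lipin T [582.8 249.2  36. ]
lipin B [425.6 201.6  36. ]
cornTR [706.7 -86.4  18. ]
```

View pics/w1c.png

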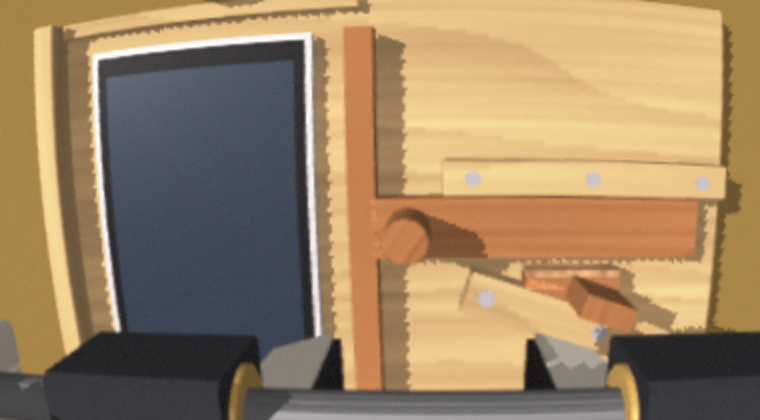

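```bash
python3 - <<'E'
from h import *
import pickle
np.set_printoptions(precision=1,suppress=True)
p=pickle.load(open("w1.pkl","rb"))
c=lambda u,v:(u*2-200,v*2-120)
q=lambda P:(proj("wrist",P,p)-[100,60])*2
print("cam",ray("wrist",320,200,p))
for P in ([534,33.5],[538,33.5],[542,33.5]):
    print(P,"top",q(P+[70]),q([P[0]+11,P[1],70]),q([P[0],P[1]+11,70]),"base",q(P+[35]))
for P in ([533,-61],[538,-61],[545,-61]): print(P,"tabtop",q(P+[70]),"base",q(P+[35]))
E
python3 - <<'E'
import cv2
im=cv2.imread("pics/w1.png")[155:235,265:445]
cv2.imwrite("pics/w1d.png",cv2.convertScaleAbs(cv2.resize(im,(800,356),interpolation=cv2.INTER_CUBIC),alpha=1.1))
E
```

```text
cam (array([595.2,  40.3, 336. ]), array([-0.2, -0.1, -1. ]))
[534, 33.5] top [402.1 252.5] [410.2 229.3] [378.4 244.4] base [405.6 236.9]
[538, 33.5] top [405.  244.1] [413.2 220.8] [381.3 236. ] base [408.2 229.4]
[542, 33.5] top [408.  235.6] [416.2 212.2] [384.2 227.5] base [410.9 221.9]
[533, -61] tabtop [594.7 321.2] base [578.3 299.2]
[538, -61] tabtop [599.  311.5] base [582.  290.5]
[545, -61] tabtop [604.9 297.9] base [587.2 278.1]
```

View pics/w1d.png

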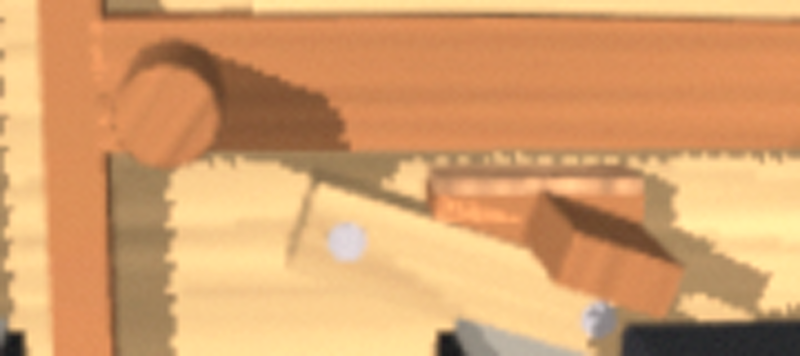

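Refined from the enlarged crop, the wrist view puts the post at about (539,33) and the tab at about (539,-64). The top view gives about 6 mm less in x, so I use the mean (536,33.5). The jaws close along tray y, so the x error is harmless.

```bash
python3 -m pendant '[[[0.13,0.27,-0.4],[0,0,0.1],0.1],[[0.13,0.27,-0.8],[0,0,0],0.1],[[0,0,-0.8],[0,0,0],0.1],[[0,0,-0.8],[0,0,0],0.1],[[0,0,-0.7],[0,0,0],0.1],[[0,0,-0.5],[0,0,0],0.1],[[0,0,-0.35],[0,0,0],0.1],[[0,0,-0.2],[0,0,0],0.1],[[0,0,0],[0,0,0],0.1],[[0,0,0],[0,0,0],0.1]]'
python3 -m pendant '[[[0,0,0],[0,0,0],-0.3],[[0,0,0],[0,0,0],-0.35],[[0,0,0],[0,0,0],-0.4],[[0,0,0],[0,0,0],-0.45],[[0,0,0],[0,0,0],-0.5],[[0,0,0],[0,0,0],-0.55],[[0,0,0],[0,0,0],-0.6],[[0,0,0],[0,0,0],-0.6],[[0,0,0],[0,0,0],-0.6],[[0,0,0],[0,0,0],-0.6]]'
```

```text
time: 2.65
tool_pos: [536.3, 32.6, 59.6]
tcp_rot: [3.141, -0.001, 0.35]
contact_force: [0.9, 0.4, 0.5]
grip_width: 50.7
finger_force: 0.0
time: 3.48
tool_pos: [536.1, 33.1, 59.5]
tcp_rot: [-3.141, -0.0, 0.351]
contact_force: [-1.2, 2.7, 3.8]
grip_width: 21.0
finger_force: 30.0
```

```bash
python3 -m pendant '[[[-0.034,0.094,0],[0,0,0],-0.6],[[-0.034,0.094,0],[0,0,0],-0.6],[[-0.034,0.094,0],[0,0,0],-0.6],[[-0.034,0.094,0],[0,0,0],-0.6],[[-0.034,0.094,0],[0,0,0],-0.6],[[-0.034,0.094,0],[0,0,0],-0.6],[[-0.034,0.094,0],[0,0,0],-0.6],[[-0.034,0.094,0],[0,0,0],-0.6],[[0,0,0],[0,0,0],-0.6],[[0,0,0],[0,0,0],-0.6]]'
python3 - <<'E'
from h import *
im=bot.capture("top")[130:325,235:455]
cv2.imwrite("pics/t2.png",cv2.resize(im,(660,585),interpolation=cv2.INTER_CUBIC))
E
```

```text
time: 4.32
tool_pos: [527.8, 55.6, 59.4]
tcp_rot: [3.141, -0.0, 0.351]
contact_force: [-1.1, -2.4, 5.1]
grip_width: 21.2
finger_force: 30.0
```

```bash
python3 -m pendant '[[[-0.0115,0.031,0],[0,0,0],-0.6],[[-0.0115,0.031,0],[0,0,0],-0.6],[[-0.0115,0.031,0],[0,0,0],-0.6],[[-0.0115,0.031,0],[0,0,0],-0.6],[[-0.0115,0.031,0],[0,0,0],-0.6],[[-0.0115,0.031,0],[0,0,0],-0.6],[[-0.0115,0.031,0],[0,0,0],-0.6],[[-0.0115,0.031,0],[0,0,0],-0.6],[[0,0,0],[0,0,0],-0.6],[[0,0,0],[0,0,0],-0.6]]'
```

```text
time: 5.2
tool_pos: [525.2, 62.7, 59.4]
tcp_rot: [3.141, -0.0, 0.351]
contact_force: [-0.2, -4.0, 5.3]
grip_width: 21.7
finger_force: 30.0
```

```bash
python3 -m pendant '[[[-0.0115,0.031,0],[0,0,0],-0.6],[[-0.0115,0.031,0],[0,0,0],-0.6],[[-0.0115,0.031,0],[0,0,0],-0.6],[[0,0,0],[0,0,0],-0.6],[[0,0,0],[0,0,0],-0.6],[[0,0,0],[0,0,0],-0.6],[[0,0,0],[0,0,0],-0.6],[[0,0,0],[0,0,0],-0.6],[[0,0,0],[0,0,0],-0.6],[[0,0,0],[0,0,0],-0.6]]'
```

```text
time: 6.03
tool_pos: [524.3, 65.4, 59.5]
tcp_rot: [3.141, -0.0, 0.351]
contact_force: [-0.5, -5.0, 5.3]
grip_width: 21.6
finger_force: 30.0
```

```bash
python3 -m pendant '[[[-0.0115,0.031,0],[0,0,0],-0.6],[[0,0,0],[0,0,0],-0.6],[[-0.0115,0.031,0],[0,0,0],-0.6],[[0,0,0],[0,0,0],-0.6],[[0,0,0],[0,0,0],-0.6],[[0,0,0],[0,0,0],-0.6],[[0,0,0],[0,0,0],-0.6],[[0,0,0],[0,0,0],-0.6],[[0,0,0],[0,0,0],-0.6],[[0,0,0],[0,0,0],-0.6]]'
```

```text
time: 6.87
tool_pos: [523.6, 67.3, 59.5]
tcp_rot: [3.141, -0.0, 0.351]
contact_force: [0.1, -4.3, 5.1]
grip_width: 21.5
finger_force: 30.0
```

```bash
python3 -m pendant '[[[-0.0115,0.031,0],[0,0,0],-0.6],[[0,0,0],[0,0,0],-0.6],[[-0.0115,0.031,0],[0,0,0],-0.6],[[0,0,0],[0,0,0],-0.6],[[0,0,0],[0,0,0],-0.6],[[0,0,0],[0,0,0],-0.6],[[0,0,0],[0,0,0],-0.6],[[0,0,0],[0,0,0],-0.6],[[0,0,0],[0,0,0],-0.6],[[0,0,0],[0,0,0],-0.6]]'
python3 - <<'E'
from h import *
import pickle
p=bot.camera_params("wrist");im=bot.capture("wrist");cv2.imwrite("pics/w2.png",im);pickle.dump(p,open("w2.pkl","wb"))
E
```

```text
time: 7.7
tool_pos: [522.9, 69.1, 59.4]
tcp_rot: [3.141, -0.0, 0.351]
contact_force: [0.8, -4.7, 5.6]
grip_width: 21.6
finger_force: 30.0
```

View pics/w2.png

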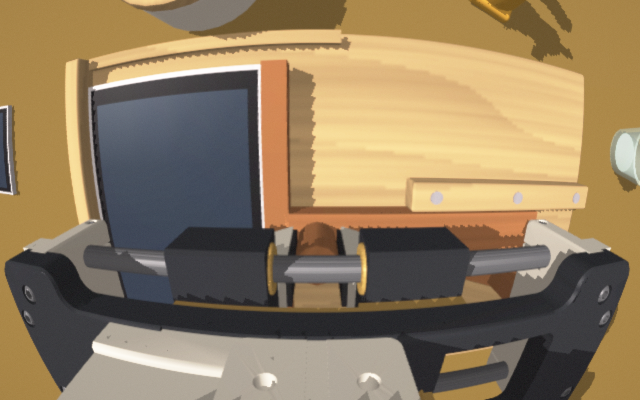

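The tablet's right edge is against the crosshead at (262,70–220). Its left edge at (92,90) is within a few mm of the lip. I'll continue in 0.5–1 mm steps until the force rises.

```bash
python3 -m pendant '[[[-0.0115,0.031,0],[0,0,0],-0.6],[[0,0,0],[0,0,0],-0.6],[[0,0,0],[0,0,0],-0.6],[[0,0,0],[0,0,0],-0.6],[[0,0,0],[0,0,0],-0.6],[[0,0,0],[0,0,0],-0.6],[[0,0,0],[0,0,0],-0.6],[[0,0,0],[0,0,0],-0.6],[[0,0,0],[0,0,0],-0.6],[[0,0,0],[0,0,0],-0.6]]'
```

```text
time: 8.58
tool_pos: [522.6, 70.1, 59.5]
tcp_rot: [3.141, -0.0, 0.351]
contact_force: [0.4, -5.1, 5.4]
grip_width: 21.1
finger_force: 30.0
```

```bash
python3 -m pendant '[[[-0.0115,0.031,0],[0,0,0],-0.6],[[0,0,0],[0,0,0],-0.6],[[0,0,0],[0,0,0],-0.6],[[0,0,0],[0,0,0],-0.6],[[0,0,0],[0,0,0],-0.6],[[0,0,0],[0,0,0],-0.6],[[0,0,0],[0,0,0],-0.6],[[0,0,0],[0,0,0],-0.6],[[0,0,0],[0,0,0],-0.6],[[0,0,0],[0,0,0],-0.6]]'
```

```text
time: 9.42
tool_pos: [522.4, 70.5, 59.5]
tcp_rot: [3.14, -0.001, 0.351]
contact_force: [0.3, -7.7, 4.0]
grip_width: 21.7
finger_force: 30.0
```

```bash
python3 -m pendant '[[[-0.0115,0.031,0],[0,0,0],-0.6],[[0,0,0],[0,0,0],-0.6],[[0,0,0],[0,0,0],-0.6],[[0,0,0],[0,0,0],-0.6],[[0,0,0],[0,0,0],-0.6],[[0,0,0],[0,0,0],-0.6],[[0,0,0],[0,0,0],-0.6],[[0,0,0],[0,0,0],-0.6],[[0,0,0],[0,0,0],-0.6],[[0,0,0],[0,0,0],-0.6]]'
```

```text
time: 10.25
tool_pos: [522.4, 70.5, 59.5]
tcp_rot: [3.139, -0.001, 0.351]
contact_force: [1.5, -12.9, 3.5]
grip_width: 21.4
finger_force: 30.0
```

The TCP has stopped and the force has risen to 13 N, so the tablet is snug. I'll release, lift, and then back off for the tab.

```bash
python3 -m pendant '[[[0,0,0],[0,0,0],-0.45],[[0,0,0],[0,0,0],-0.3],[[0,0,0],[0,0,0],-0.1],[[0,0,0],[0,0,0],0.1],[[0,0,0],[0,0,0],0.1],[[0,0,0.5],[0,0,0],0.1],[[0,0,0.8],[0,0,0],0.1],[[0,0,1],[0,0,0],0.1],[[0,0,1],[0,0,0],0.1],[[0,0,1],[0,0,0],0.1]]'
python3 -m pendant '[[[0.2,-0.9,0.3],[0,0,0],0.1],[[0.2,-0.9,0],[0,0,0],0.1],[[0.2,-0.9,0],[0,0,0],0],[[0.2,-0.9,0],[0,0,0],0],[[0,-0.9,0],[0,0,0],0],[[0,-0.9,0],[0,0,0],0],[[-0.5,0,0],[0,0,0],0],[[0,0,0],[0,0,0],0],[[0,0,0],[0,0,0],0],[[0,0,0],[0,0,0],0]]'
python3 - <<'E'
from h import *
import pickle
p=bot.camera_params("wrist");o=bot.get_obs();im=bot.capture("wrist");cv2.imwrite("pics/w3.png",im);pickle.dump(p,open("w3.pkl","wb"));print(o["tool_pos"])
for z,P in ((70,[539,-64]),(70,[532,-62])): print(proj("wrist",P+[z],p))
E
```

```text
time: 11.08
tool_pos: [521.1, 72.5, 189.3]
tcp_rot: [-3.141, 0.001, 0.351]
contact_force: [0.5, 0.2, 0.4]
grip_width: 50.7
finger_force: 0.0
time: 11.92
tool_pos: [531.0, -89.2, 197.3]
tcp_rot: [3.142, -0.0, 0.351]
contact_force: [0.4, 0.8, 0.3]
grip_width: 45.7
finger_force: 0.0
[530.9989035  -89.21448137 197.32963553]
[292.29273157 180.23430353]
[287.63025646 186.7208056 ]
```

View pics/w3.png

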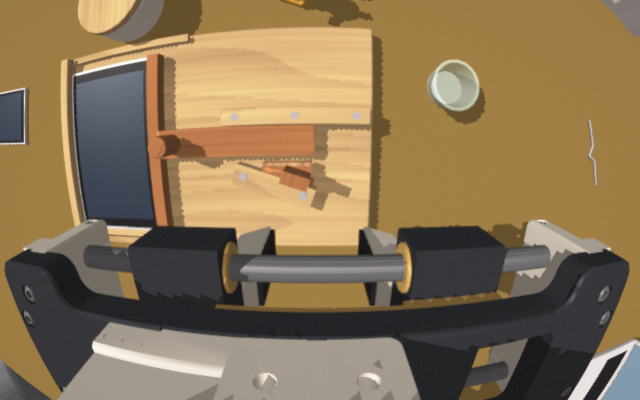

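The tablet is square and snug between the lip (70,60–200) and the crosshead (150,60–220). The tab top is at (293,178), which gives about (538,-63). The travel direction is 110.2-18.4 ≈ 91.8°, close to world +y. I'll turn the closed fingers to yaw ≈0.03, set them down behind the tab, and push along +y.

```bash
python3 -m pendant '[[[0.11,-0.3,0],[0,0,-0.9],-1],[[0.11,-0.3,0],[0,0,-0.9],-1],[[0,-0.03,-0.7],[0,0,-0.9],-1],[[0,0,-0.8],[0,0,0],-1],[[0,0,-0.8],[0,0,0],-1],[[0,0,-0.8],[0,0,0],-1],[[0,0,-0.7],[0,0,0],-1],[[0,0,-0.5],[0,0,0],-1],[[0,0,-0.35],[0,0,0],-1],[[0,0,0],[0,0,0],-1]]'
python3 -m pendant '[[[0,0.1,0],[0,0,0],-1],[[0,0.1,0],[0,0,0],-1],[[0,0,0],[0,0,0],-1],[[0,0,0],[0,0,0],-1],[[0,0,0],[0,0,0],-1],[[0,0,0],[0,0,0],-1],[[0,0,0],[0,0,0],-1],[[0,0,0],[0,0,0],-1],[[0,0,0],[0,0,0],-1],[[0,0,0],[0,0,0],-1]]'
```

```text
time: 12.8
tool_pos: [536.4, -107.7, 55.6]
tcp_rot: [-3.14, 0.004, 0.028]
contact_force: [-0.4, 0.2, -0.2]
grip_width: 0.7
finger_force: 0.0
time: 13.63
tool_pos: [537.2, -102.8, 57.7]
tcp_rot: [3.142, 0.0, 0.027]
contact_force: [0.0, 0.1, 0.3]
grip_width: 0.4
finger_force: 0.0
```

```bash
python3 -m pendant '[[[0,0.05,0],[0,0,0],-1],[[0,0.05,0],[0,0,0],-1],[[0,0.05,0],[0,0,0],-1],[[0,0.05,0],[0,0,0],-1],[[0,0.03,0],[0,0,0],-1],[[0,0.03,0],[0,0,0],-1],[[0,0,0],[0,0,0],-1],[[0,0,0],[0,0,0],-1],[[0,0,0],[0,0,0],-1],[[0,0,0],[0,0,0],-1]]'
```

```text
time: 14.47
tool_pos: [537.3, -96.1, 57.9]
tcp_rot: [3.14, -0.0, 0.027]
contact_force: [-1.0, -6.6, -0.3]
grip_width: 0.7
finger_force: 3.0
```

```bash
python3 -m pendant '[[[0,0.03,0],[0,0,0],-1],[[0,0.03,0],[0,0,0],-1],[[0,0.03,0],[0,0,0],-1],[[0,0.03,0],[0,0,0],-1],[[0,0,0],[0,0,0],-1],[[0,0,0],[0,0,0],-1],[[0,0,0],[0,0,0],-1],[[0,0,0],[0,0,0],-1],[[0,0,0],[0,0,0],-1],[[0,0,0],[0,0,0],-1]]'
```

```text
time: 15.3
tool_pos: [537.3, -92.7, 57.9]
tcp_rot: [3.14, -0.0, 0.027]
contact_force: [-1.3, -7.4, -0.2]
grip_width: 0.4
finger_force: 3.4
```

```bash
python3 -m pendant '[[[0,0.03,0],[0,0,0],-1],[[0,0.03,0],[0,0,0],-1],[[0,0.03,0],[0,0,0],-1],[[0,0,0],[0,0,0],-1],[[0,0,0],[0,0,0],-1],[[0,0,0],[0,0,0],-1],[[0,0,0],[0,0,0],-1],[[0,0,0],[0,0,0],-1],[[0,0,0],[0,0,0],-1],[[0,0,0],[0,0,0],-1]]'
```

```text
time: 16.13
tool_pos: [537.2, -89.9, 57.8]
tcp_rot: [3.14, 0.0, 0.027]
contact_force: [-1.6, -7.3, 0.4]
grip_width: 0.4
finger_force: 3.5
```

```bash
python3 -m pendant '[[[0,0.03,0],[0,0,0],-1],[[0,0.03,0],[0,0,0],-1],[[0,0.03,0],[0,0,0],-1],[[0,0,0],[0,0,0],-1],[[0,0,0],[0,0,0],-1],[[0,0,0],[0,0,0],-1],[[0,0,0],[0,0,0],-1],[[0,0,0],[0,0,0],-1],[[0,0,0],[0,0,0],-1],[[0,0,0],[0,0,0],-1]]'
```

```text
time: 16.97
tool_pos: [537.1, -87.2, 57.9]
tcp_rot: [3.14, 0.0, 0.027]
contact_force: [-1.3, -7.1, 0.3]
grip_width: 0.4
finger_force: 3.5
```

```bash
python3 -m pendant '[[[0,0.03,0],[0,0,0],-1],[[0,0.03,0],[0,0,0],-1],[[0,0.03,0],[0,0,0],-1],[[0,0,0],[0,0,0],-1],[[0,0,0],[0,0,0],-1],[[0,0,0],[0,0,0],-1],[[0,0,0],[0,0,0],-1],[[0,0,0],[0,0,0],-1],[[0,0,0],[0,0,0],-1],[[0,0,0],[0,0,0],-1]]'
```

```text
time: 17.8
tool_pos: [537.0, -84.5, 57.8]
tcp_rot: [3.14, 0.0, 0.027]
contact_force: [-1.4, -6.9, 0.8]
grip_width: 0.4
finger_force: 3.5
```

```bash
python3 -m pendant '[[[0,0.03,0],[0,0,0],-1],[[0,0.03,0],[0,0,0],-1],[[0,0.03,0],[0,0,0],-1],[[0,0,0],[0,0,0],-1],[[0,0,0],[0,0,0],-1],[[0,0,0],[0,0,0],-1],[[0,0,0],[0,0,0],-1],[[0,0,0],[0,0,0],-1],[[0,0,0],[0,0,0],-1],[[0,0,0],[0,0,0],-1]]'
```

```text
time: 18.63
tool_pos: [537.0, -81.8, 57.8]
tcp_rot: [3.14, 0.001, 0.027]
contact_force: [-2.3, -6.8, 0.9]
grip_width: 0.5
finger_force: 3.5
```

```bash
python3 -m pendant '[[[0,0.03,0],[0,0,0],-1],[[0,0.03,0],[0,0,0],-1],[[0,0.03,0],[0,0,0],-1],[[0,0,0],[0,0,0],-1],[[0,0,0],[0,0,0],-1],[[0,0,0],[0,0,0],-1],[[0,0,0],[0,0,0],-1],[[0,0,0],[0,0,0],-1],[[0,0,0],[0,0,0],-1],[[0,0,0],[0,0,0],-1]]'
```

```text
time: 19.47
tool_pos: [536.9, -79.1, 57.8]
tcp_rot: [3.14, 0.001, 0.027]
contact_force: [-2.3, -6.6, 1.1]
grip_width: 0.5
finger_force: 3.5
```

```bash
python3 -m pendant '[[[-0.005,0.03,0],[0,0,0],-1],[[-0.005,0.03,0],[0,0,0],-1],[[-0.005,0.03,0],[0,0,0],-1],[[0,0,0],[0,0,0],-1],[[0,0,0],[0,0,0],-1],[[0,0,0],[0,0,0],-1],[[0,0,0],[0,0,0],-1],[[0,0,0],[0,0,0],-1],[[0,0,0],[0,0,0],-1],[[0,0,0],[0,0,0],-1]]'
```

```text
time: 20.3
tool_pos: [536.8, -76.4, 57.8]
tcp_rot: [3.14, 0.0, 0.027]
contact_force: [-1.9, -7.2, 0.4]
grip_width: 0.7
finger_force: 3.5
```

```bash
python3 -m pendant '[[[-0.003,0.03,0],[0,0,0],-1],[[-0.003,0.03,0],[0,0,0],-1],[[-0.003,0.03,0],[0,0,0],-1],[[0,0,0],[0,0,0],-1],[[0,0,0],[0,0,0],-1],[[0,0,0],[0,0,0],-1],[[0,0,0],[0,0,0],-1],[[0,0,0],[0,0,0],-1],[[0,0,0],[0,0,0],-1],[[0,0,0],[0,0,0],-1]]'
```

```text
time: 21.13
tool_pos: [536.7, -73.7, 57.9]
tcp_rot: [3.14, -0.0, 0.027]
contact_force: [-0.9, -7.0, 0.7]
grip_width: 0.3
finger_force: 3.4
```

```bash
python3 -m pendant '[[[-0.003,0.03,0],[0,0,0],-1],[[-0.003,0.03,0],[0,0,0],-1],[[-0.003,0.03,0],[0,0,0],-1],[[0,0,0],[0,0,0],-1],[[0,0,0],[0,0,0],-1],[[0,0,0],[0,0,0],-1],[[0,0,0],[0,0,0],-1],[[0,0,0],[0,0,0],-1],[[0,0,0],[0,0,0],-1],[[0,0,0],[0,0,0],-1]]'
```

```text
time: 21.97
tool_pos: [536.6, -71.6, 57.9]
tcp_rot: [3.139, -0.001, 0.027]
contact_force: [0.1, -9.4, 0.0]
grip_width: 0.5
finger_force: 4.7
```

```bash
python3 -m pendant '[[[-0.003,0.03,0],[0,0,0],-1],[[0,0.015,0],[0,0,0],-1],[[-0.003,0.015,0],[0,0,0],-1],[[0,0,0],[0,0,0],-1],[[0,0,0],[0,0,0],-1],[[0,0,0],[0,0,0],-1],[[0,0,0],[0,0,0],-1],[[0,0,0],[0,0,0],-1],[[0,0,0],[0,0,0],-1],[[0,0,0],[0,0,0],-1]]'
```

```text
time: 22.8
tool_pos: [536.5, -70.4, 58.0]
tcp_rot: [3.138, -0.001, 0.027]
contact_force: [-0.8, -11.8, -0.7]
grip_width: 0.5
finger_force: 6.0
```

```bash
python3 -m pendant '[[[-0.003,0.03,0],[0,0,0],-1],[[0,0.015,0],[0,0,0],-1],[[-0.003,0.01,0],[0,0,0],-1],[[0,0,0],[0,0,0],-1],[[0,0,0],[0,0,0],-1],[[0,0,0],[0,0,0],-1],[[0,0,0],[0,0,0],-1],[[0,0,0],[0,0,0],-1],[[0,0,0],[0,0,0],-1],[[0,0,0],[0,0,0],-1]]'
```

```text
time: 23.63
tool_pos: [536.5, -69.2, 58.1]
tcp_rot: [3.137, -0.001, 0.027]
contact_force: [-1.4, -14.6, -0.9]
grip_width: 0.3
finger_force: 7.0
```

The push has reached 14.6 N and the wedge is jammed. I'll back straight off, lift clear, and check.

```bash
python3 -m pendant '[[[0,-0.15,0],[0,0,0],-1],[[0,-0.4,0],[0,0,0],-1],[[0,-0.6,0],[0,0,0],-1],[[0,0,0.5],[0,0,0],-1],[[0,0,0.9],[0,0,0],-1],[[0,0,0.9],[0,0,0],-1],[[0,0,0.9],[0,0,0],-1],[[0,0,0.9],[0,0,0],-1],[[0,0,0],[0,0,0],-1],[[0,0,0],[0,0,0],-1]]'
python3 - <<'E'
from h import *
o=bot.get_obs();im=bot.capture("wrist");print(o["tool_pos"],o["contact_force"])
cv2.imwrite("pics/w4.png",cv2.resize(im[0:270,0:400],(800,540),interpolation=cv2.INTER_CUBIC))
E
```

```text
time: 24.47
tool_pos: [536.6, -101.3, 182.2]
tcp_rot: [3.141, -0.003, 0.027]
contact_force: [-0.1, -0.5, -0.7]
grip_width: 0.4
finger_force: 0.0
[ 536.58569446 -101.27478734  182.20278084] [-0.07740944 -0.53286943 -0.68902936]
```

View pics/w4.png

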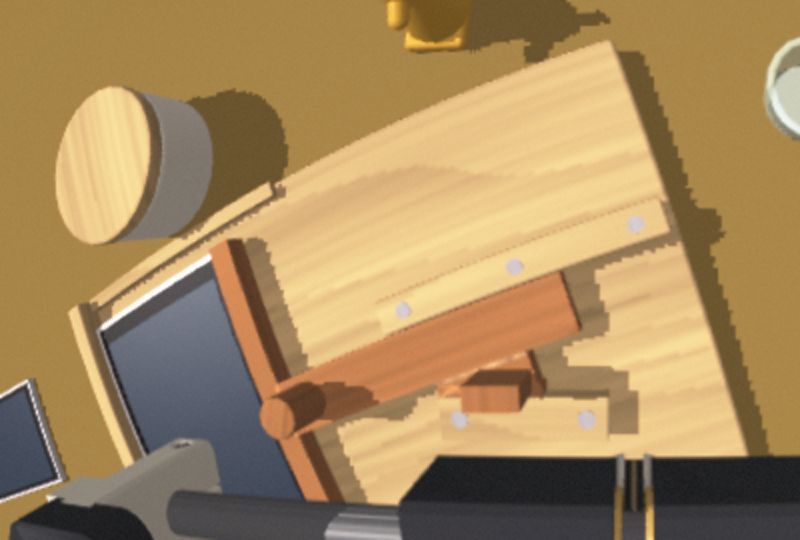

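The wedge at (490,385) bears on the tongue. The tablet is flush between the crosshead (225,260) and the lip (105,330), and the bystanders have not moved. I'm handing the job in.

```bash
python3 -c "
from plant import bot
print(bot.close_job())"
```

```text
the job is handed in; nothing more can be done
None
```

The job is handed in: the tablet is snug against the lip (the bar stopped at about 13 N), the wedge is jammed at 14.6 N and released at about 24.5 s, and the jar, fox and tea-light were not touched.

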